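# Put the slim battery pack on charge

## Robot

A 6-joint arm with a two-finger parallel gripper is mounted at the origin on the work surface. World frame = base frame: x ahead of the robot, y to its left, z up, the work surface at z = 0. Lengths are in mm, angles in rad, forces in N, time in s.
With the tool pointing down it reaches from about 275 to 1000 mm from the base axis. Payload 8.4 kg.
Tool frame: the origin (TCP) lies on the centre line of the jaws, within the pads' length; the fingertips stand 22 mm ahead of it and the grasp point (between the pads) lies 3 mm ahead of it; z points along the fingers, y is the direction in which the jaws open and shut (so a half turn about z gives the same grasp; the last joint's range is limited). The gripper opens to 85 mm and grips with 20 to 120 N. Pads are 22 mm wide; open, the fingers measure 114 mm over their backs; the gripper's body (76 mm by 85 mm) begins 54 mm behind the grasp point. The pads swing forward as they close: fully open they stand 13 mm farther back than shut.
Start: joints at [1.262, 0.353, 1.633, -0, 1.155, -0.002], TCP at [188.755, 595.819, 253.281] pointing down, gripper open.
Joint ranges: [-2.63, 2.63], [-0.92, 2.1], [0.06, 2.66], [-1.3, 4.44], [0, 2.69], [-3.02, 3.02]. Speed limits (rad/s): [2.22, 2.22, 2.79, 3.14, 3.14, 3.14].

## Interface

Orientations are given as [roll, pitch, yaw] about the fixed x, y, z axes, in that order (R = Rz(yaw) Ry(pitch) Rx(roll)).
In Python, from rig import r gives the robot as it stands.
- The arm moves only by the tool carry_out, never from a script. Its argument "rows" is text: rows parted by semicolons, each of 5 numbers parted by spaces: the opening, from 0 (shut) to 1 (fully open), then the shift along the tool's x, y, z in units of 30 mm (1.0 is 30 mm), then the turn about the tool's z in units of 8 degrees (1.0 is 8 degrees). A call has 1 to 12 rows; each row shifts and turns the commanded pose from where the row before left it, along the tool's axes as they then stand; what a row does not reach is not made up. A row lasts 1/8 s, in which the tool goes at most 62.5 mm and 10.7 degrees, less where a joint would pass 70% of its speed; a pose out of reach is approached as far as the arm can. A call is refused whole if a number of a shift passes 1 or a number of a turn 1, either way. A call with a gripper value outside its range is refused whole. The fingers move at their own pace and stop on an object; "newtons" is the grip in N (left out, the last holds). Time passes only in rows, so rows that do not move let the fingers close. It gives the time, the measured TCP pose, the force and the opening at its end, in the units of the state.
- r.sense(): the state, without advancing time (a new reading comes with each control period).
- r.grab_frame(name): name is "side" or "top"; returns the picture (420x560x3 uint8, blue, green, red); there is no depth.
- r.get_calibration(name): a dict with "intrinsics" (3x3 intrinsics, pixels), "position" and "rotation" of the camera in the world. Camera axes: x right, y up, looking along -z (the intrinsics and any distortion apply to the point x, -y, -z); pixel columns grow to the right and rows downward; lengths in mm; the calibration is good to about 2 mm. A picture is of the moment at which its call begins. get_calibration takes no time and is no camera call.
- r.sign_off(): hands the job in, once; it reports no verdict.
The state is a dict: "clock": time; "qpos": joint angles; "qvel": joint speeds; "joint_efforts": joint torques, N m; "eef_pos": TCP position; "tcp_rot": TCP orientation; "contact_force": force on the tool from outside, world axes, zero at the start; "wrist_torque": the same for the moment, N m; "opening": opening from 0.0 (shut) to 1.0 (fully open).
Only numpy, scipy, OpenCV 4.12 (cv2) and the standard library are available. Lean on these libraries where they do the work, as an engineer would, in place of code of your own. Each camera call takes 0.05 s, during which the arm holds its last target.

## Task

Put the slim battery pack on the charger. Its two taller neighbours leave no room at its sides, so lift it out of the tray by its ends, stand it on the bench, take it again by its sides and slide it tongue first along the charger's rails until it runs up against the hidden stop and is fully home. Let go of it, and leave the tall packs, the drill and the tub where they are.

Things in the scene. Friction and masses are not known exactly. Their poses are not given: they have to be found in the camera images.
- slim_pack: Slim battery pack, 40 mm high, 0.2-0.3 kg, standing contacts down in the tray; keep it this way up. Grey case 68 mm long (x = -34 to +34) x 56 mm wide (y), 12 to 40 mm above the underside, on a narrower black shoe. Origin: middle of the underside, below the case's middle; x points to the tongue, the way it slides onto the charger; z up.
- slim_nose (a point): Front end of the slim pack's tongue at the underside, 48 mm ahead (+x) of the pack's origin; axes as the pack's. The black T-shaped shoe under the case: flange 40 mm wide, 5 mm thick at the bottom, above it a neck 28 mm wide up to the case; x = -30 to +48 mm, so it stands out 14 mm before the case as a tongue 12 mm high.
- tall_pack_a: Tall battery pack, 58 mm high, 0.40 kg, otherwise of the slim one's shape and material (case 12 to 58 mm above its underside; origin and axes alike). Stays in its tray pocket.
- tall_pack_b: The other tall battery pack, the same as tall_pack_a. Stays in its tray pocket.
- tray: Plywood tray fixed on the bench, 104 mm (x) x 200 mm (y), floor 6 mm thick. Three pockets along y at 64 mm centres; dividers and outer sides 20 mm high, walls at the x ends 12 mm high. Each holds a pack, tongue to the tray's +x, 8 mm between cases; which holds the slim one varies. Origin: centre of the underside. Clear bench, 150 mm wide or more, lies between tray and charger.
- charger: Grey and black charger fixed to the bench, x = -85 to +75 mm, 104 mm wide (y). Flat deck 38 mm above the bench, x = -85 to +35 mm, open at front (-x) and sides; on it two low rails, then the closed contact bay, x = +35 to +75 mm, 38 mm higher than the deck. Origin: on the bench, mid-width; x is the way the pack slides on. The pack is home with its origin at x = -3 mm, its case 4 mm short of the bay.
- charger_mouth (a point): Start of the rails, on the centre line at deck height, 15 mm behind (-x) the charger's origin; axes as the charger's. Rails run from here 50 mm to the bay: channel for the flange 42.6 mm wide, 6.8 mm high; lips over it leave 30.8 mm for the neck; lip tops 10.4 mm above the deck, 60 mm over both rails. Flared lead-in sides begin 13 mm before it.
- charger_stop (a point): The hidden, rigid stop, on the centre line at deck height, 45 mm ahead (+x) of the charger's origin, 10 mm inside a 14 mm high tunnel in the bay; axes as the charger's. The pack is home when the tongue's front end touches it. Sliding friction before that is only 1 to 3 N.
- drill: Cordless drill without its battery, lying on its side beyond the work, about 170 x 165 mm, 56 mm high. Leave it alone.
- tub: Round plastic tub with a lid, 72 mm across, 85 mm high, standing beyond the work. Origin: centre of its underside. Leave it alone.
There are look-alikes about, which are no part of the job. What is shaped like the slim_pack but brown or pink is not meant.

How it is judged:
By the outcome, as a careful person would: the job done as asked, in the order asked, and still so for the second after the job is handed in, with the robot touching nothing.
It also fails if it takes over 59 s, if anything falls off the work surface, if the arm or the gripper's body presses on something with over 40 N, if the wrist force passes 120 N, or if a joint passes its speed limit or range.

## Working session

There is one attempt and no reset: what is moved stays moved. The work goes in short steps, Python scripts to look and compute and a tool call to move; the robot and the scene stay as the last step left them, time stands still between calls to the robot, and variables do not carry over. Pictures are saved under pics/ and viewed, and the job is handed in when it is done.

Besides the shell and the picture viewer there is one more tool, called after "Request:" in YAML: its name, and indented under it one key for each argument. carry_out: Moves the arm, as the interface text tells. Its arguments: {"type":"object","properties":{"rows":{"type":"string"},"newtons":{"type":"number"}},"required":["rows"]}

```bash
ls; mkdir -p pics
python3 - <<'E'
from rig import r
import cv2, numpy as np
print(r.sense())
for n in("side","top"):
    f=r.grab_frame(n); cv2.imwrite(f"pics/{n}0.png",f)
    c=r.get_calibration(n); print(n,c)
E
```

```text
pics
{'clock': 0.0, 'qpos': array([ 1.26155496e+00,  3.53651622e-01,  1.63413941e+00, -3.53052623e-05,
        1.15522400e+00, -2.38937649e-03]), 'qvel': array([-6.74050817e-05, -1.49003804e-03,  1.14243913e-03, -7.95105086e-04,
       -1.30020329e-03,  9.50718734e-04]), 'joint_efforts': array([ 2.19814472e-03, -6.05229163e+01, -3.42087436e+01,  3.25415467e-04,
        8.73814017e-03,  5.06754941e-05]), 'eef_pos': array([188.6515946 , 595.36975623, 252.55724599]), 'tcp_rot': array([-3.14017021e+00,  2.88812931e-05,  2.83475496e+00]), 'contact_force': array([-0.56063249,  0.34880944, -0.44948209]), 'wrist_torque': array([ 0.04073132, -0.0063591 , -0.02549965]), 'opening': 0.9988814029366684}
side {'intrinsics': array([[520.02263064,   0.        , 277.14634396],
       [  0.        , 520.02263064, 201.52191426],
       [  0.        ,   0.        ,   1.        ]]), 'position': array([ 310.0209631 ,  775.24939462, 1073.6611704 ]), 'rotation': array([ 0.69972766,  0.01263098, -2.81493315])}
top {'intrinsics': array([[545.83928462,   0.        , 280.62553618],
       [  0.        , 545.83928462, 205.98118711],
       [  0.        ,   0.        ,   1.        ]]), 'position': array([ 389.50891396,  -11.5530124 , 1094.37857133]), 'rotation': array([ 0.22009614,  0.00226781, -1.6013187 ])}
```

View pics/side0.png

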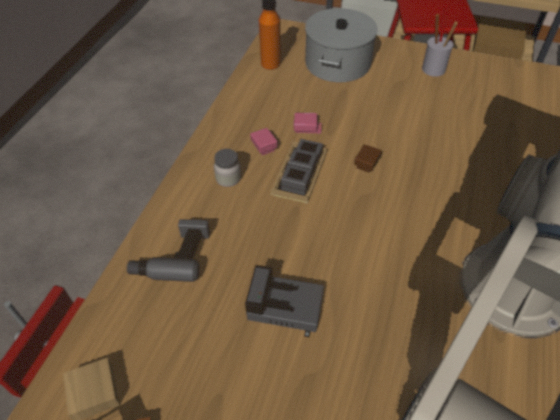

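View pics/top0.png

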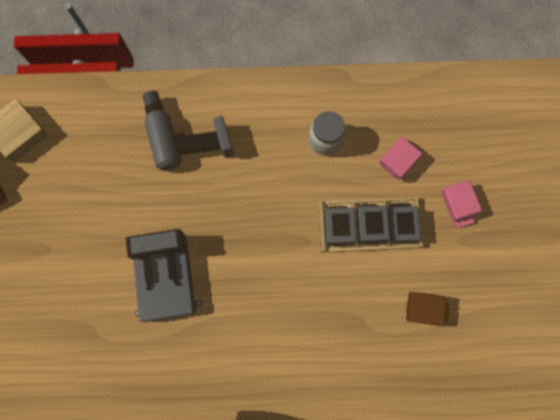

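The side view shows the charger at (285,300), the tray at (302,170) and the drill at (175,255). The top view shows the charger at (163,278), the tray at (372,225) and the tub at (327,133). The pink packs are at (400,158) and (462,203), and the brown one is at (427,308).

Run:
```python
import cv2, numpy as np
s=cv2.imread("pics/side0.png");t=cv2.imread("pics/top0.png")
def c(im,x0,y0,x1,y1,k,n):
    cv2.imwrite(n,cv2.resize(im[y0:y1,x0:x1],None,fx=k,fy=k,interpolation=cv2.INTER_CUBIC))
c(t,310,190,435,260,6,"pics/t_tray.png")
c(s,262,130,338,205,7,"pics/s_tray.png")
c(t,120,220,210,330,5,"pics/t_ch.png")
c(s,237,255,337,340,6,"pics/s_ch.png")
```

```text
(no output)
```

View pics/t_tray.png

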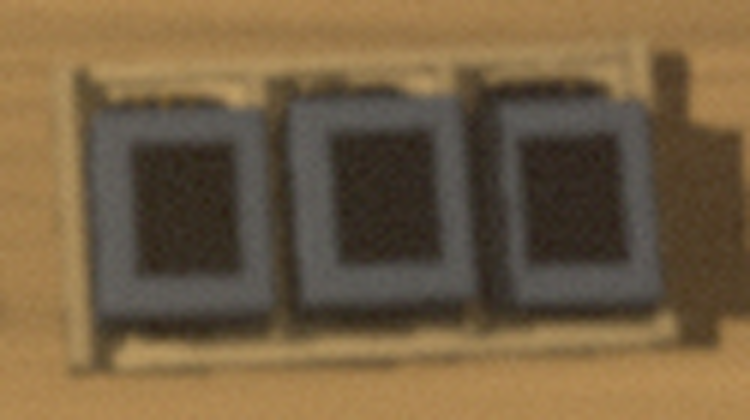

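View pics/s_tray.png

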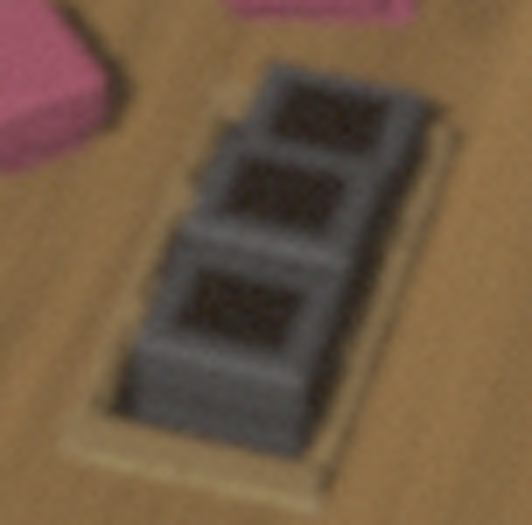

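View pics/t_ch.png

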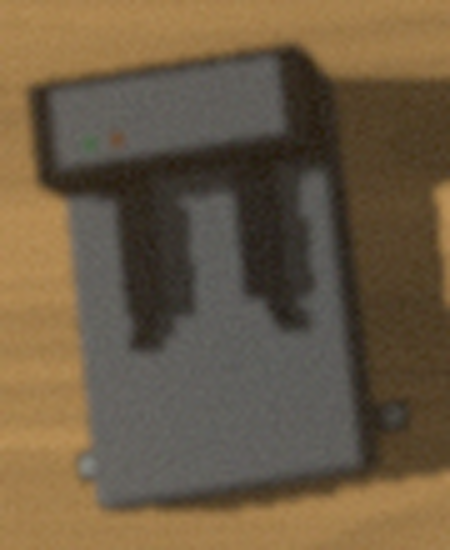

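View pics/s_ch.png

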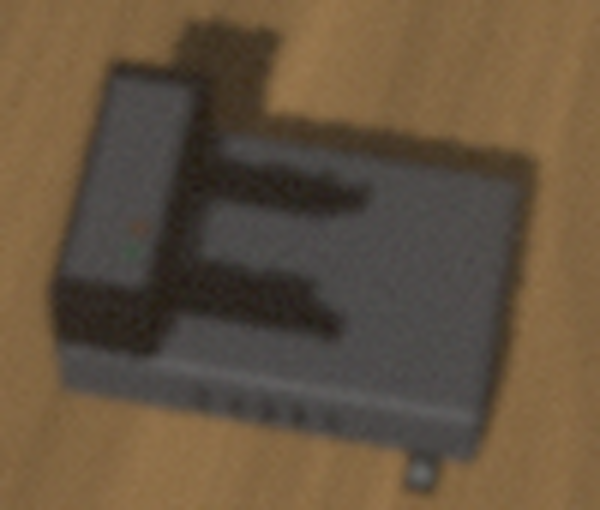

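```bash
cat > h.py <<'E'
import numpy as np, cv2
from scipy.spatial.transform import Rotation as Ro
from rig import r
class Cam:
    def __init__(s,n):
        c=r.get_calibration(n); s.K=np.array(c["intrinsics"]); s.p=np.array(c["position"]); s.R=Ro.from_euler("xyz",c["rotation"]).as_matrix()
    def ray(s,u,v):
        d=np.linalg.inv(s.K)@[u,v,1]; d=s.R@(d*[1,-1,-1]); return d/np.linalg.norm(d)
    def onz(s,u,v,z):
        d=s.ray(u,v); return s.p+d*(z-s.p[2])/d[2]
    def proj(s,P):
        q=s.R.T@(np.array(P,float)-s.p); q=q*[1,-1,-1]; q=s.K@q; return q[:2]/q[2]
T=Cam("top");S=Cam("side")
def tri(ut,us):
    a,b=T.ray(*ut),S.ray(*us)
    A=np.stack([a,-b],1); t=np.linalg.lstsq(A,S.p-T.p,rcond=None)[0]
    P,Q=T.p+a*t[0],S.p+b*t[1]; return (P+Q)/2,np.linalg.norm(P-Q)
E
python3 - <<'E'
from h import *
s=cv2.imread("pics/side0.png");t=cv2.imread("pics/top0.png")
for nm,im,(x0,y0,x1,y1) in(("t",t,(315,195,430,255)),("s",s,(270,135,332,200))):
    k=6; im=cv2.GaussianBlur(cv2.resize(im[y0:y1,x0:x1],None,fx=k,fy=k,interpolation=cv2.INTER_CUBIC),(0,0),2)
    hsv=cv2.cvtColor(im,cv2.COLOR_BGR2HSV)
    for th in(50,60):
        m=(im.max(2)<th).astype(np.uint8)*255
        for c in cv2.findContours(m,cv2.RETR_EXTERNAL,2)[0]:
            if cv2.contourArea(c)>3000:
                R=cv2.minAreaRect(c); print(nm,th,"dark",cv2.contourArea(c)/36,np.round(np.array(R[0])/k+[x0,y0],2),np.round(np.array(R[1])/k,1),R[2])
E
```

```text
t 50 dark 119.38888888888889 [375.05 225.46] [14.5 16.8] 40.0302619934082
t 60 dark 308.4861111111111 [341.13 224.89] [21. 16.] 86.68222045898438
t 60 dark 311.75 [405.43 223.23] [21.1 16.1] 85.48600769042969
t 60 dark 328.8611111111111 [374.3  222.83] [21.4 16.4] 85.30131530761719
t 60 dark 154.79166666666666 [392.32 222.83] [11.5 37.7] 6.3112101554870605
s 60 dark 132.66666666666666 [296.33 174.16] [16.4  9.3] 15.5241117477417
s 60 dark 120.61111111111111 [302.7  157.78] [16.   8.8] 12.26477336883545
s 60 dark 97.13888888888889 [312.82 170.29] [ 3.5 44.4] 20.828556060791016
s 60 dark 113.06944444444444 [308.88 147.02] [15.5  8.3] 11.94417667388916
```

Run:
```python
from h import *
# +0.5*(1/k) resize offsets: (k-1)/2/k
o=5/12
for a,b in(((341.13,224.89),(296.33,174.16)),((374.3,222.83),(302.7,157.78)),((405.43,223.23),(308.88,147.02))):
    print(tri(np.array(a)-o,np.array(b)-o))
# tray top corners
for uv in((323,205),(423,198),(322,251),(425,245)): print(T.onz(*uv,12)[:2])
for uv in((323,205),(423,198),(322,251),(425,245)): print(S.proj(T.onz(*uv,12)))
for uv in((323,205),(423,198),(322,251),(425,245)): print(S.proj(T.onz(*uv,20)))
```

```text
(array([ 578.63471002, -130.17686863,   66.71156882]), np.float64(1.8247689510173963))
(array([ 580.54975274, -193.90241275,   66.64591773]), np.float64(2.100709930348184))
(array([ 581.26662852, -257.67017321,   48.53261366]), np.float64(2.1007838540085317))
[ 630.99237547 -102.6339376 ]
[ 639.27744049 -306.93501261]
[537.07933955 -96.17639171]
[ 542.78765172 -302.48681169]
[273.87684671 190.11224035]
[293.63064287 140.20971539]
[306.3198146  200.02493523]
[324.73441375 148.23585581]
[274.36826189 188.49017902]
[294.0363886  138.83509022]
[306.73675894 198.34936205]
[325.07348413 146.82113204]
```

Slim-pack candidates in the top view are three packs in the tray at (341,225), (374,223) and (405,223), two pink ones at (400,158) and (462,203), and a brown one at (427,308). The brown and pink ones are ruled out. Triangulated top heights in the tray are 66.7, 66.6 and 48.5 mm, so the slim pack is the one at (405,223), and the tray crop above agrees. Next I measure the charger, tray and pack axes.

Run:
```python
from h import *
s=cv2.imread("pics/side0.png");t=cv2.imread("pics/top0.png")
k=6;o=5/12
for nm,im,(x0,y0,x1,y1) in(("tc",t,(120,220,210,330)),("sc",s,(237,255,337,340)),("tt",t,(315,195,430,255)),("st",s,(270,135,332,200))):
    b=cv2.GaussianBlur(cv2.resize(im[y0:y1,x0:x1],None,fx=k,fy=k,interpolation=cv2.INTER_CUBIC),(0,0),3)
    sat=b.max(2).astype(int)-b.min(2)
    lo={"tc":75,"sc":62,"tt":75,"st":62}[nm]
    m=((b.max(2)>lo)&(sat<28)).astype(np.uint8)*255
    m=cv2.morphologyEx(m,cv2.MORPH_OPEN,np.ones((9,9)))
    vis=b.copy()
    for c in cv2.findContours(m,cv2.RETR_EXTERNAL,cv2.CHAIN_APPROX_NONE)[0]:
        if cv2.contourArea(c)>2000:
            cv2.drawContours(vis,[c],-1,(0,255,0),1)
            R=cv2.minAreaRect(c); print(nm,np.round(np.array(R[0])/k+[x0-o,y0-o],2),np.round(np.array(R[1])/k,1),R[2])
            ap=cv2.approxPolyDP(c,12,True)[:,0]; print(np.round(ap/k+[x0-o,y0-o],1).tolist())
    cv2.imwrite(f"pics/m_{nm}.png",vis)
```

```text
tc [161.14 287.71] [62.5 55.4] 84.25001525878906
[[183.6, 254.4], [179.6, 257.2], [181.2, 285.4], [176.1, 285.9], [168.2, 278.2], [166.2, 259.8], [162.1, 258.1], [156.2, 259.2], [158.6, 281.6], [150.6, 289.9], [145.4, 288.4], [142.2, 260.2], [133.8, 259.1], [138.6, 307.6], [135.9, 313.6], [140.4, 320.2], [190.9, 312.4]]
tc [152.8  241.46] [16.6 46.7] 80.49564361572266
[[174.1, 230.2], [130.1, 236.9], [131.6, 252.6], [175.6, 245.8]]
sc [286.49 301.89] [72.  54.6] 16.012540817260742
[[273.9, 274.9], [274.9, 280.6], [298.1, 285.9], [294.8, 290.2], [273.1, 288.6], [270.6, 292.1], [271.4, 297.6], [288.8, 300.9], [293.4, 310.2], [266.6, 307.4], [261.1, 314.1], [246.2, 311.6], [247.2, 318.4], [303.6, 329.2], [304.8, 335.2], [307.8, 335.9], [317.2, 325.2], [323.4, 285.1]]
sc [257.51 284.82] [14.7 35.5] 14.858613014221191
[[254.9, 267.2], [246.4, 300.2], [259.1, 302.1], [268.1, 270.1]]
tt [339.86 224.2 ] [34.9 31. ] 87.20729064941406
[[353.2, 208.2], [325.1, 208.9], [325.6, 241.9], [355.1, 240.9]]
tt [406.47 222.97] [34.  25.6] 85.51539611816406
[[415.9, 206.8], [393.2, 207.4], [394.4, 223.1], [396.4, 212.1], [411.2, 211.2], [413.6, 215.1], [414.6, 232.9], [397.9, 234.6], [394.6, 224.8], [396.6, 239.6], [420.2, 238.9]]
tt [372.85 222.09] [35.1 29.4] 86.34071350097656
[[358.1, 205.6], [360.2, 239.2], [387.6, 238.8], [386.6, 206.2]]
st [300.31 166.08] [28.4 57.5] 20.53252410888672
[[300.8, 139.1], [290.4, 154.4], [279.6, 182.9], [281.1, 189.6], [303.8, 194.6], [313.1, 162.1], [322.8, 144.9]]
```

Run:
```python
from h import *
for n,a,b in(("bay",(152.8,241.46),(257.5,284.82)),("frontL",(140.4,320.2),(315.5,324.6)),("frontR",(190.9,312.4),(324.0,284.5))):
    print(n,tri(a,b))
print("bay corners z76");B=[T.onz(*u,76)[:2] for u in((174.1,230.2),(130.1,236.9),(131.6,252.6),(175.6,245.8))];print(np.round(B,1))
B=[S.onz(*u,76)[:2] for u in((254.9,267.2),(246.4,300.2),(259.1,302.1),(268.1,270.1))];print("S",np.round(B,1))
# deck left edge line & right edge line, z=38
for u in((133.8,259.1),(138.9,305),(140.4,320.2),(183.6,254.4),(190.9,312.4)): print(u,T.onz(*u,38)[:2])
print("rails tips z10+38:",[T.onz(*u,48)[:2].round(1) for u in ((150.6,289.9),(145.4,288.4),(176.1,285.9),(181.2,285.4))])
# rigid yaw of labels line
L=np.array([(578.63,-130.18),(580.55,-193.90),(581.27,-257.67)])
d=L[0]-L[2];print("tray y dir",np.degrees(np.arctan2(d[1],d[0])))
for u in((341.13,224.89),(374.3,222.83)):print(T.onz(u[0]-.42,u[1]-.42,64),S.onz(0,0,64)*0)
print(T.onz(405.0,222.8,46),S.onz(308.46,146.6,46),T.onz(406.47,222.97,46))
```

```text
bay (array([555.52779256, 226.3051643 ,  77.78230176]), np.float64(0.8900610151023891))
frontL (array([411.90673111, 256.78856161,  34.99979351]), np.float64(0.9094459567239701))
frontR (array([421.71152462, 159.29868562,  43.72981003]), np.float64(4.006829516794873))
bay corners z76
[[576.6 186.9]
 [566.3 269.9]
 [536.4 266.1]
 [546.7 183.7]]
S [[577.  183.9]
 [565.1 268.9]
 [537.5 264.6]
 [545.9 181.8]]
(133.8, 259.1) [528.98940283 271.86960994]
(138.9, 305) [440.79087956 259.66592716]
(140.4, 320.2) [412.29439706 256.07955595]
(183.6, 254.4) [535.1858244  175.23523226]
(190.9, 312.4) [423.8928741  160.44081832]
rails tips z10+38: [array([467.9, 235.6]), array([471. , 245.6]), array([474. , 187.2]), array([474.6, 177.5])]
tray y dir 91.1862831846821
[ 580.06589502 -130.40916497   64.        ] [ 0. -0.  0.]
[ 582.11397024 -194.29068182   64.        ] [ 0. -0.  0.]
[ 582.82319452 -258.17521595   46.        ] [ 580.8714483 -260.1711611   46.       ] [ 582.39705952 -261.01688415   46.        ]
```

View pics/m_tc.png

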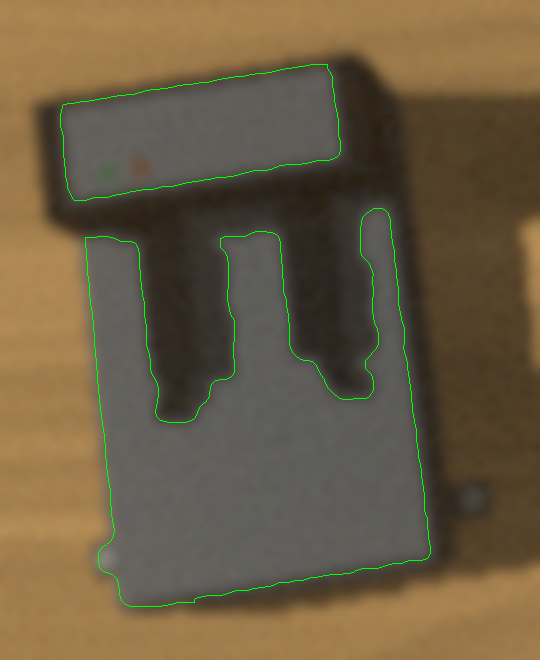

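View pics/m_tt.png

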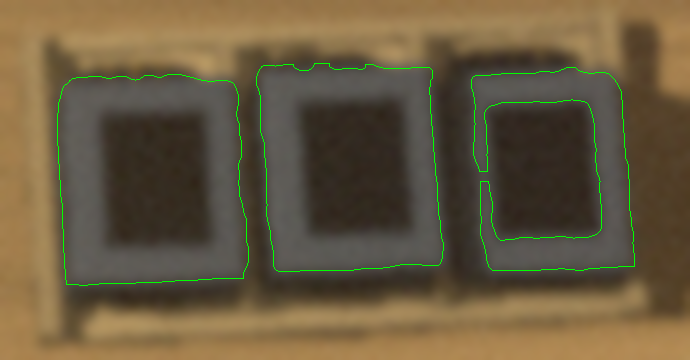

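Request:
carry_out:
  rows: "1 -0.9 -1 0 0;1 -0.9 -1 0 0;1 -0.9 -1 0 0;1 -0.9 -1 0 0;1 -0.9 -1 0 0;1 -0.9 -1 0 0;1 -0.9 -1 0 0;1 -0.9 -1 0.1 0;1 -0.9 -1 0.1 0;1 -0.9 -1 0.1 0;1 -0.9 -1 0.1 0;1 -0.9 -1 0.1 0"
  newtons: 40

```text
clock: 1.6
eef_pos: [389.1, 153.5, 238.1]
tcp_rot: [-3.142, -0.0, 2.835]
contact_force: [0.8, 0.2, 0.5]
opening: 0.999
```

Request:
carry_out:
  rows: "1 -0.9 -1 0 0;1 -0.9 -1 0 0;1 -0.9 -1 0 0.5;1 -0.2 -0.2 0 1;1 0 0 0 1;1 0 0 0 1;1 0 0 0 1;1 0 0 0 1;1 0 0 0 1;1 0 0 0 1;1 0 0 0 1;1 0 0 0 0.37"

```text
clock: 3.1
eef_pos: [442.1, 36.7, 238.1]
tcp_rot: [-3.141, 0.0, 1.593]
contact_force: [-0.7, -0.1, 0.5]
opening: 0.997
```

Request:
carry_out:
  rows: "1 -1 0.5 0 0;1 -1 0.5 0 0;1 -1 0.5 0.3 0;1 -1 0.5 0.4 0;1 -1 0.5 0.4 0;1 -1 0.5 0.5 0;1 -1 0.5 0.5 0;1 -1 0.5 0.5 0;1 -1 0.45 0.5 0;1 -0.94 0 0.3 0;1 0 0 0 0;1 0 0 0 0"

```text
clock: 4.6
eef_pos: [583.1, -257.5, 136.1]
tcp_rot: [-3.141, -0.001, 1.596]
contact_force: [-0.8, -0.5, -0.2]
opening: 1.002
```

Run:
```python
from h import *
s=r.grab_frame("side");t=r.grab_frame("top");e=r.sense();print(e["eef_pos"],e["tcp_rot"],e["contact_force"])
cv2.imwrite("pics/s1.png",cv2.resize(s[60:240,220:400],None,fx=3.3,fy=3.3,interpolation=2))
cv2.imwrite("pics/t1.png",cv2.resize(t[130:310,310:490],None,fx=3.3,fy=3.3,interpolation=2))
```

```text
[ 583.38100162 -257.17659824  136.59182249] [ 3.14144371e+00 -1.12086355e-04  1.59689235e+00] [ 0.35113587 -0.36981762  0.1361476 ]
```

View pics/s1.png

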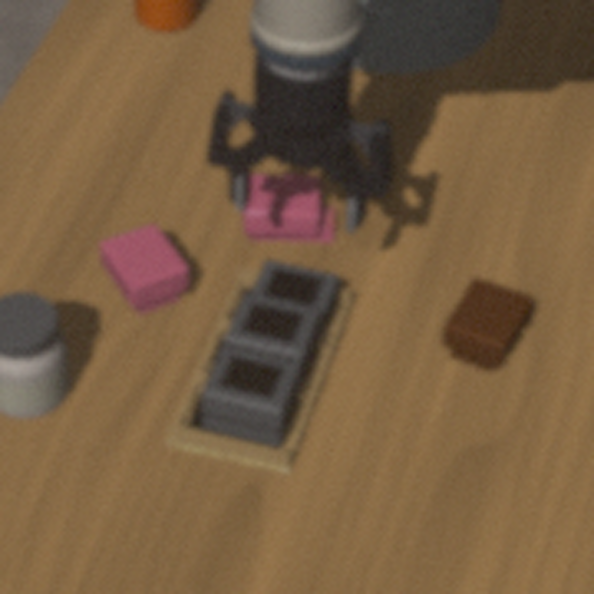

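View pics/t1.png

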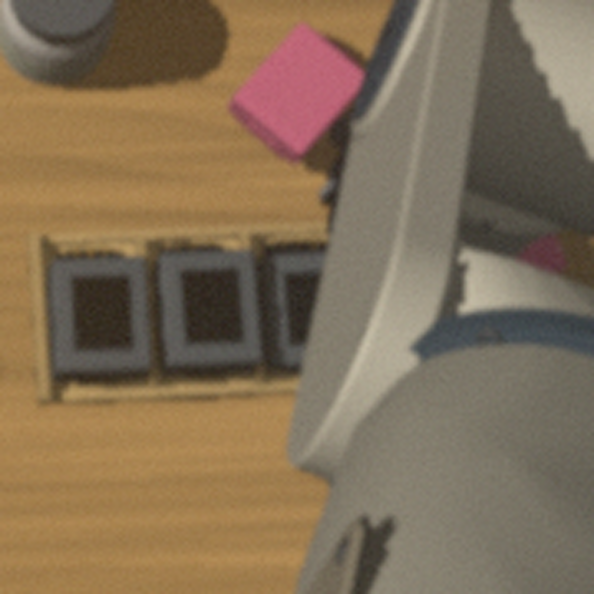

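Run:
```python
from h import *
for u in((326.7,128.5),(292.7,122.7)):
    d=S.ray(*u); print(S.p+d*((-257.2-S.p[1])/d[1]))
print(S.proj((583.4,-257.2,136.6)),S.proj((583.4,-257.2,136.6-22)))
```

```text
[ 531.92057273 -257.2         130.28541954]
[ 627.59260167 -257.2         124.95827688]
[308.36977416 122.78001162] [308.1013379 128.9049173]
```

Request:
carry_out:
  rows: "1 -0.03 -0.04 0.7 0;1 0 0 0.7 0;1 0 0 0.6 0;1 0 0 0.5 0;1 0 0 0.4 0;1 0 0 0.3 0;1 0 0 0.08 0;1 0 0 0 0"

```text
clock: 5.7
eef_pos: [582.4, -259.0, 38.0]
tcp_rot: [3.141, 0.0, 1.596]
contact_force: [-0.1, -0.2, -0.2]
opening: 0.998
```

Run:
```python
from h import *
s=r.grab_frame("side");e=r.sense();print(e["eef_pos"],e["tcp_rot"],e["contact_force"])
cv2.imwrite("pics/s2.png",cv2.resize(s[90:210,250:370],None,fx=5,fy=5,interpolation=2))
```

```text
[ 582.45598796 -259.06767566   38.24284844] [3.14107071e+00 2.63187629e-04 1.59626653e+00] [ 0.20938544 -0.1708386  -0.16500197]
```

View pics/s2.png

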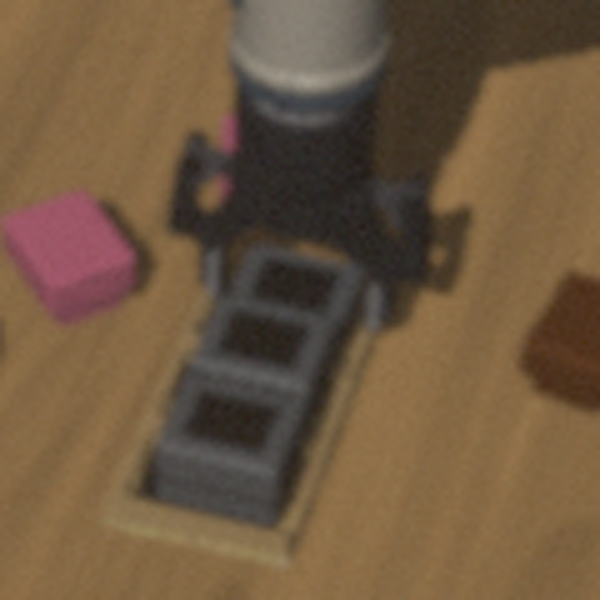

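The side view shows the fingers straddling the slim pack's ends at (215,270) and (375,300) in the crop, with no contact force. I'll drop 3 mm more and close.

Request:
carry_out:
  rows: "1 0 0 0.1 0;0.8 0 0 0 0;0.6 0 0 0 0;0.5 0 0 0 0;0.5 0 0 0 0;0.5 0 0 0 0"
  newtons: 50

```text
clock: 6.5
eef_pos: [582.5, -259.0, 35.4]
tcp_rot: [3.141, 0.0, 1.596]
contact_force: [-0.4, 0.8, 6.6]
opening: 0.785
```

Request:
carry_out:
  rows: "0.5 0 0 -0.2 0;0.5 0 0 -0.4 0;0.5 0 0 -0.6 0;0.5 0 0 -0.8 0;0.5 0 0 -0.8 0;0.5 0 0 0 0;0.5 0 0 0 0"

```text
clock: 7.38
eef_pos: [581.9, -258.7, 118.7]
tcp_rot: [-3.141, -0.0, 1.596]
contact_force: [-1.2, 0.5, -3.7]
opening: 0.789
```

Run:
```python
from h import *
s=r.grab_frame("side");e=r.sense();print(e["eef_pos"],e["tcp_rot"],e["contact_force"],e["wrist_torque"],e["opening"])
cv2.imwrite("pics/s3.png",cv2.resize(s[90:210,250:370],None,fx=5,fy=5,interpolation=2))
```

```text
[ 581.61465598 -258.65430877  118.19727832] [-3.14052865e+00 -4.70434495e-04  1.59629835e+00] [ 0.07401116 -0.20471126 -2.43036119] [-0.05821387  0.07663212 -0.02023034] 0.787894013126655
```

View pics/s3.png

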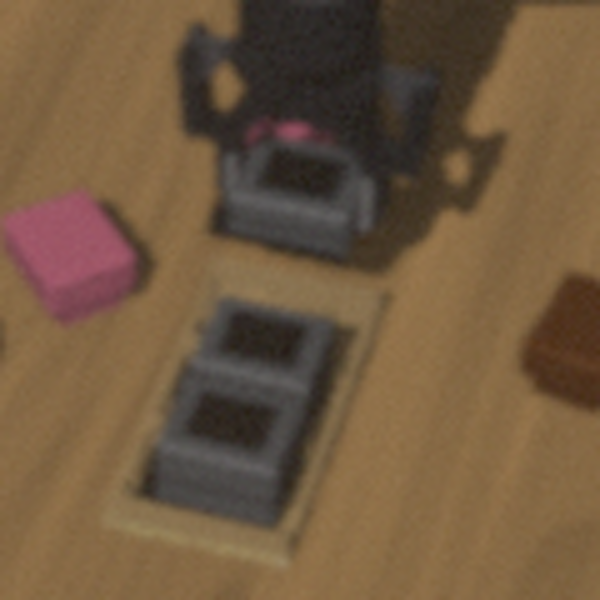

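The pack is held level and clear of the tray, and both tall packs are still in place. I'll carry it to the clear bench and turn it to the charger's heading.

Request:
carry_out:
  rows: "0.5 0.5 -0.2 -0.5 0;0.5 0.8 -0.4 0 0;0.5 0.9 -0.4 0 0;0.5 0.9 -0.4 0 0;0.5 0.9 -0.4 0 0;0.5 0.9 -0.4 0 0;0.5 0.9 -0.4 0 0;0.5 0.9 -0.4 0 0;0.5 0.9 -0.4 0 0;0.5 0.9 -0.4 0 0;0.5 0.8 -0.3 0 0;0.5 0.4 0 0 -0.73"

```text
clock: 8.93
eef_pos: [450.1, 30.3, 134.1]
tcp_rot: [-3.141, -0.0, 1.701]
contact_force: [1.4, 0.9, -3.6]
opening: 0.784
```

Request:
carry_out:
  rows: "0.5 0 0 0.6 0;0.5 0 0 0.8 0;0.5 0 0 0.6 0;0.5 0 0 0.5 0;0.5 0 0 0.3 0;0.5 0 0 0.2 0;0.5 0 0 0 0"

```text
clock: 9.8
eef_pos: [451.7, 28.9, 43.8]
tcp_rot: [-3.141, -0.0, 1.698]
contact_force: [-0.3, 0.9, -2.8]
opening: 0.789
```

Request:
carry_out:
  rows: "0.5 0 0 0.25 0;0.5 0 0 0.13 0;0.5 0 0 0 0;0.5 0 0 0 0"

```text
clock: 10.3
eef_pos: [451.8, 28.9, 32.5]
tcp_rot: [-3.142, 0.0, 1.698]
contact_force: [-0.4, -0.6, -2.8]
opening: 0.784
```

Request:
carry_out:
  rows: "0.5 0 0 0.04 0;0.5 0 0 0 0;0.5 0 0 0 0"

```text
clock: 10.68
eef_pos: [451.8, 28.9, 31.3]
tcp_rot: [-3.142, 0.0, 1.698]
contact_force: [-0.4, -0.3, -2.1]
opening: 0.783
```

Request:
carry_out:
  rows: "0.5 0 0 0.04 0;0.5 0 0 0 0;0.5 0 0 0 0"

```text
clock: 11.05
eef_pos: [451.8, 28.9, 30.1]
tcp_rot: [-3.142, -0.0, 1.698]
contact_force: [0.3, -0.1, -3.9]
opening: 0.784
```

Request:
carry_out:
  rows: "0.5 0 0 0.03 0;0.5 0 0 0 0;0.5 0 0 0 0"

```text
clock: 11.42
eef_pos: [451.9, 28.9, 29.3]
tcp_rot: [3.141, 0.0, 1.698]
contact_force: [-1.1, -0.9, 3.8]
opening: 0.785
```

Contact at 29.3 mm. I'll release, rise and turn a quarter.

Request:
carry_out:
  rows: "1 0 0 0 0;1 0 0 0 0;1 0 0 0 0;1 0 0 -0.5 0;1 0 0 -0.8 0;1 0 0 -0.6 0.5;1 0 0 0 1;1 0 0 0 1;1 0 0 0 1;1 0 0 0 1;1 0 0 0 1;1 0 0 0 1"

```text
clock: 12.92
eef_pos: [452.0, 28.9, 87.2]
tcp_rot: [3.141, -0.001, 0.786]
contact_force: [0.4, 0.3, 0.1]
opening: 1.001
```

Request:
carry_out:
  rows: "1 0 0 0 1;1 0 0 0 1;1 0 0 0 1;1 0 0 0 1;1 0 0 0 0.75;1 0 0 0 0"

```text
clock: 13.68
eef_pos: [452.0, 28.9, 87.0]
tcp_rot: [3.142, -0.001, 0.128]
contact_force: [0.0, -0.9, -0.2]
opening: 0.999
```

Run:
```python
from h import *
s=r.grab_frame("side");t=r.grab_frame("top");e=r.sense();print(e["eef_pos"],e["tcp_rot"],e["contact_force"],e["qpos"])
cv2.imwrite("pics/s4f.png",s);cv2.imwrite("pics/t4f.png",t)
cv2.imwrite("pics/s4.png",cv2.resize(s[200:350,230:430],None,fx=4,fy=4,interpolation=2))
cv2.imwrite("pics/t4.png",cv2.resize(t[210:360,150:350],None,fx=4,fy=4,interpolation=2))
```

```text
[451.9756473   28.88106117  86.73421483] [ 3.14153954e+00 -6.40320706e-04  1.29914134e-01] [-0.30444482 -0.59676052  0.31891578] [ 6.05068961e-02  3.39421040e-01  2.12639112e+00 -1.37213808e-05
  6.75138027e-01  1.50139981e+00]
```

View pics/s4.png

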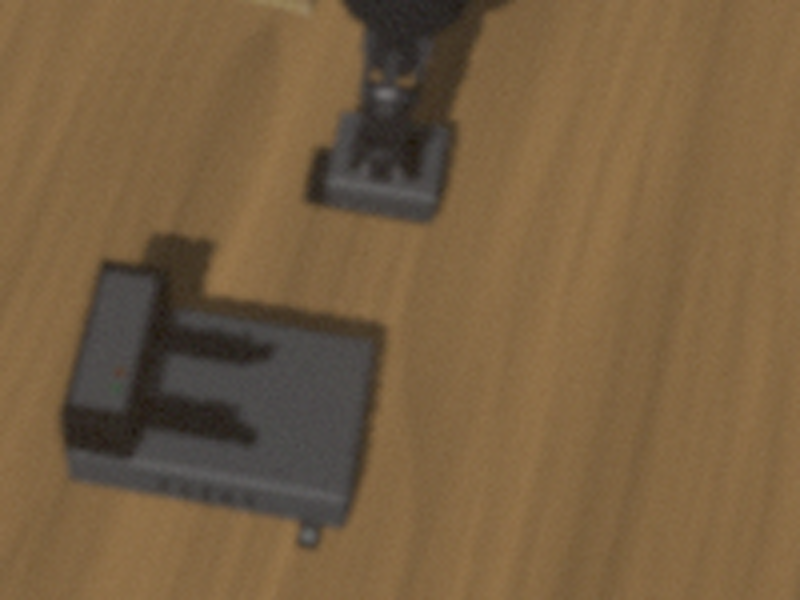

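View pics/t4.png

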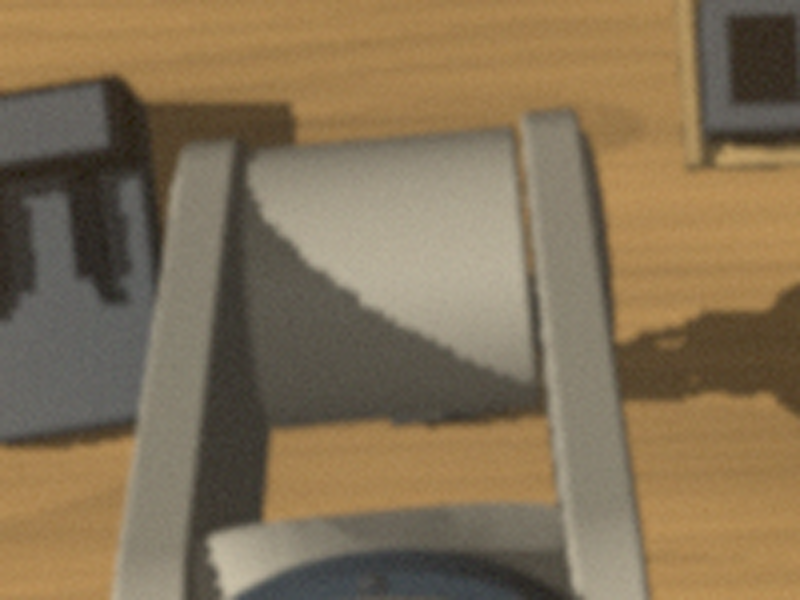

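The side view shows the pack standing upright at crop (390,170), tongue to the left toward the bay. In the top view the arm hides it. Now I regrip by the sides.

Request:
carry_out:
  rows: "1 0 0 0.5 0;1 0 0 0.6 0;1 0 0 0.45 0;1 0 0 0.2 0;1 0 0 0 0;0.7 0 0 0 0;0.5 0 0 0 0;0.4 0 0 0 0;0.4 0 0 0 0;0.4 0 0 0 0;0.4 0 0 0 0"

```text
clock: 15.15
eef_pos: [452.2, 28.9, 34.3]
tcp_rot: [3.142, -0.001, 0.127]
contact_force: [-1.6, -0.2, 6.0]
opening: 0.648
```

Request:
carry_out:
  rows: "0.4 0 0 -0.3 0;0.4 0 0 -0.6 0;0.4 0 0 -0.8 0;0.4 0 0 -0.5 0;0.4 -0.1 -0.6 0 0;0.4 -0.1 -0.9 0 0;0.4 -0.1 -0.9 0 0;0.4 -0.1 -0.9 0 0;0.4 -0.1 -0.9 0 0;0.4 0 -0.9 0 0;0.4 0 -0.7 0 0;0.4 0 -0.3 0 0"

```text
clock: 16.65
eef_pos: [413.5, 209.3, 99.9]
tcp_rot: [-3.142, -0.0, 0.129]
contact_force: [0.0, -0.3, -2.1]
opening: 0.642
```

Request:
carry_out:
  rows: "0.4 0 0 0.3 0;0.4 0 0 0 0"

```text
clock: 16.9
eef_pos: [413.0, 207.5, 89.8]
tcp_rot: [3.141, 0.002, 0.127]
contact_force: [-1.0, -0.0, -2.3]
opening: 0.647
```

Run:
```python
from h import *
s=r.grab_frame("side");t=r.grab_frame("top");e=r.sense();print(e["eef_pos"],e["tcp_rot"],e["contact_force"],e["wrist_torque"])
cv2.imwrite("pics/s5f.png",s);cv2.imwrite("pics/t5f.png",t)
cv2.imwrite("pics/s5.png",cv2.resize(s[240:350,230:370],None,fx=5.7,fy=5.4,interpolation=2))
cv2.imwrite("pics/t5.png",cv2.resize(t[210:360,90:290],None,fx=4,fy=4,interpolation=2))
```

```text
[413.45390414 207.69918785  90.34471329] [3.14115696e+00 9.57524874e-04 1.26698121e-01] [-0.436962    0.65073332 -1.71915387] [-0.00094486  0.05543476 -0.01484286]
```

View pics/s5.png

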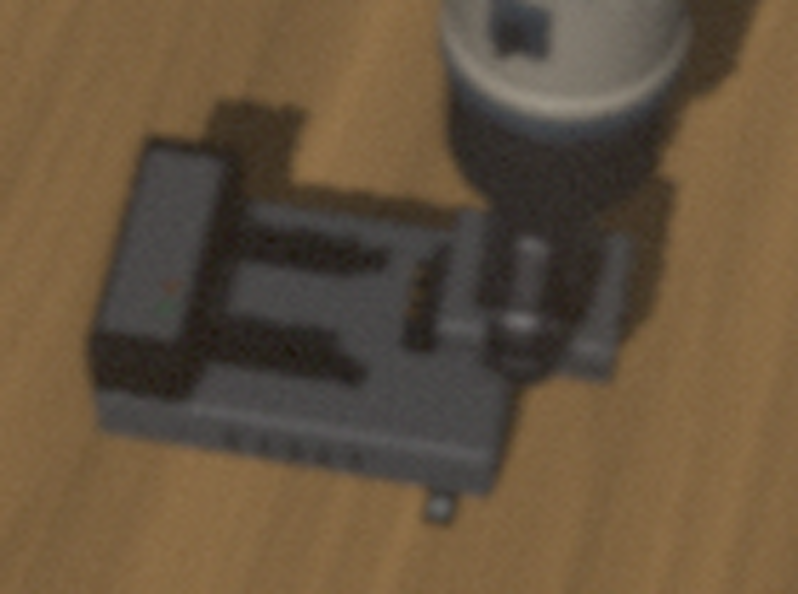

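View pics/t5.png

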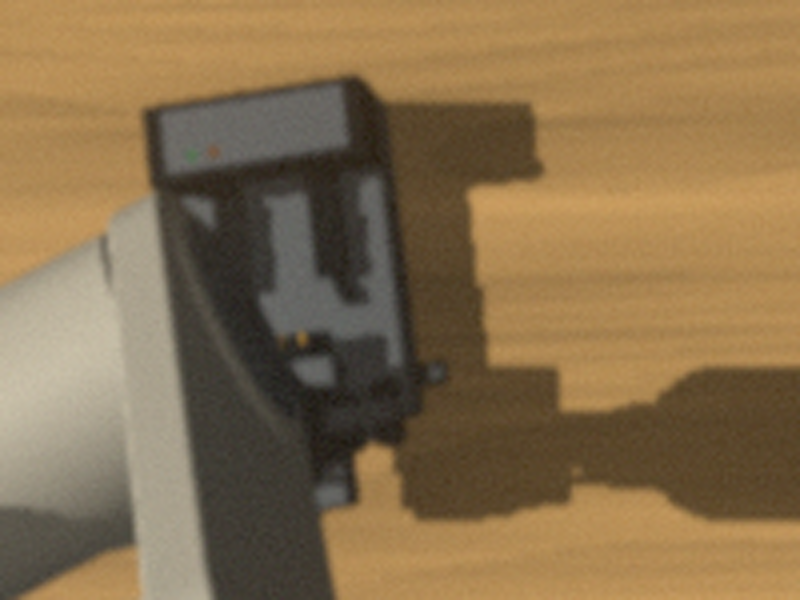

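```bash
cat >> h.py <<'E'
def fr(o,yaw):
    c,s=np.cos(yaw),np.sin(yaw); R=np.array([[c,-s,0],[s,c,0],[0,0,1]]); return lambda p:np.array(o)+R@np.array(p,float)
def overlay(img,cam,groups,box,k,fn):
    x0,y0,x1,y1=box
    v=cv2.resize(img[y0:y1,x0:x1],None,fx=k,fy=k,interpolation=2)
    for col,pts in groups:
        q=[tuple(int(round(a)) for a in ((cam.proj(p)+.5-[x0,y0])*k-.5)) for p in pts]
        for a,b in zip(q,q[1:]): cv2.line(v,a,b,col,1)
    cv2.imwrite(fn,v)
def packg(P):
    g=[(0,255,0),(0,255,255),(255,0,255)]
    return [(g[0],[P(p) for p in((-34,-28,40),(34,-28,40),(34,28,40),(-34,28,40),(-34,-28,40))]),
     (g[0],[P(p) for p in((34,-28,40),(34,-28,12),(34,28,12),(34,28,40))]),
     (g[1],[P(p) for p in((34,14,12),(48,14,12),(48,-14,12),(34,-14,12))]),
     (g[2],[P(p) for p in((34,20,5),(48,20,5),(48,20,0),(48,-20,0),(48,-20,5),(48,20,5))])]
def chg(C):
    a=(255,128,0)
    return [(a,[C(p) for p in((-85,-52,38),(35,-52,38),(35,52,38),(-85,52,38),(-85,-52,38))]),
     (a,[C(p) for p in((35,-52,76),(75,-52,76),(75,52,76),(35,52,76),(35,-52,76))]),
     ((0,0,255),[C(p) for p in((35,15.4,48.4),(-15,15.4,48.4),(-15,30,48.4),(35,30,48.4))]),
     ((0,0,255),[C(p) for p in((35,-15.4,48.4),(-15,-15.4,48.4),(-15,-30,48.4),(35,-30,48.4))])]
E
python3 - <<'E'
from h import *
s=cv2.imread("pics/s5f.png");t=cv2.imread("pics/t5f.png")
P=fr((413.45,207.7,56),.127);C=fr((501,219.5,0),.1274)
overlay(s,S,packg(P)+chg(C),(235,240,345,350),5.4,"pics/o_s.png")
overlay(t,T,packg(P)+chg(C),(120,215,220,325),5.4,"pics/o_t.png")
E
```

```text
(no output)
```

View pics/o_s.png

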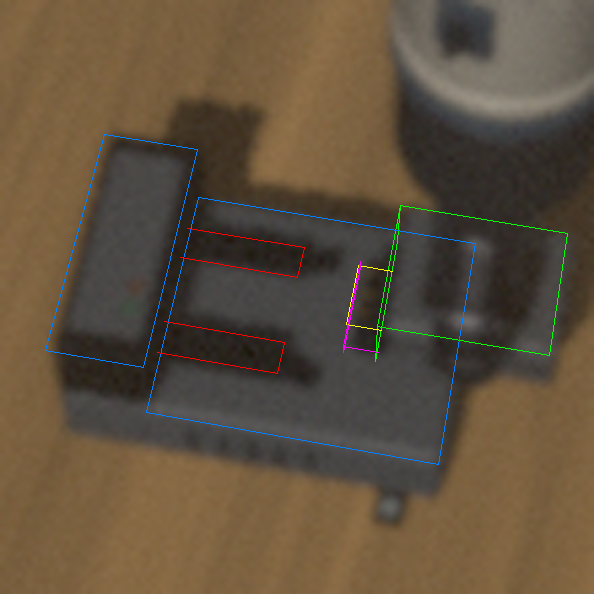

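View pics/o_t.png

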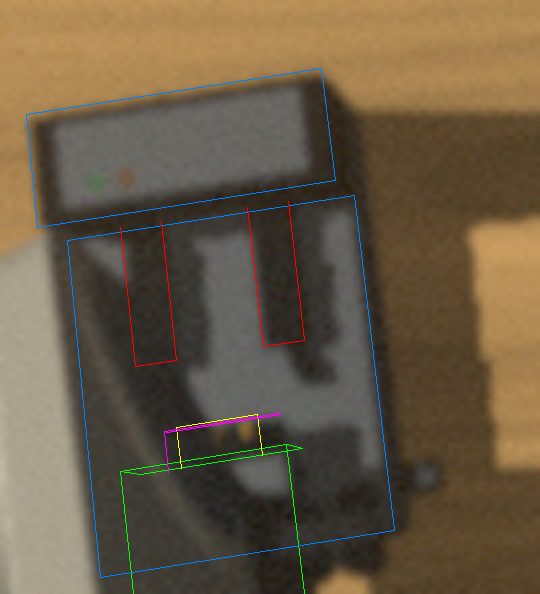

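Run:
```python
from h import *
s=cv2.imread("pics/s5f.png");t=cv2.imread("pics/t5f.png")
P=fr((413.45,207.7,56),.127)
br=lambda i:np.clip(i.astype(float)*2.2,0,255).astype(np.uint8)
overlay(br(s),S,packg(P)[2:],(275,265,345,320),11,"pics/o_s2.png")
overlay(br(t),T,packg(P)[2:],(140,280,200,325),13,"pics/o_t2.png")
```

```text
(no output)
```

View pics/o_s2.png

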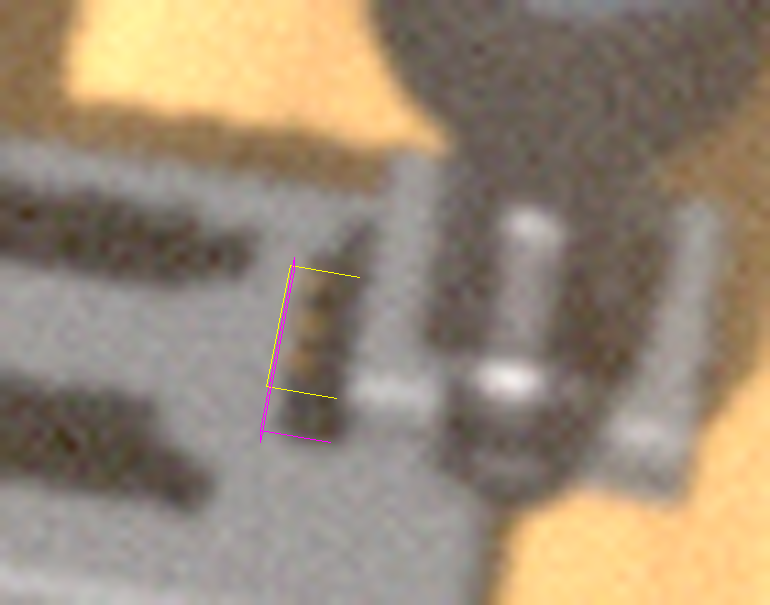

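View pics/o_t2.png

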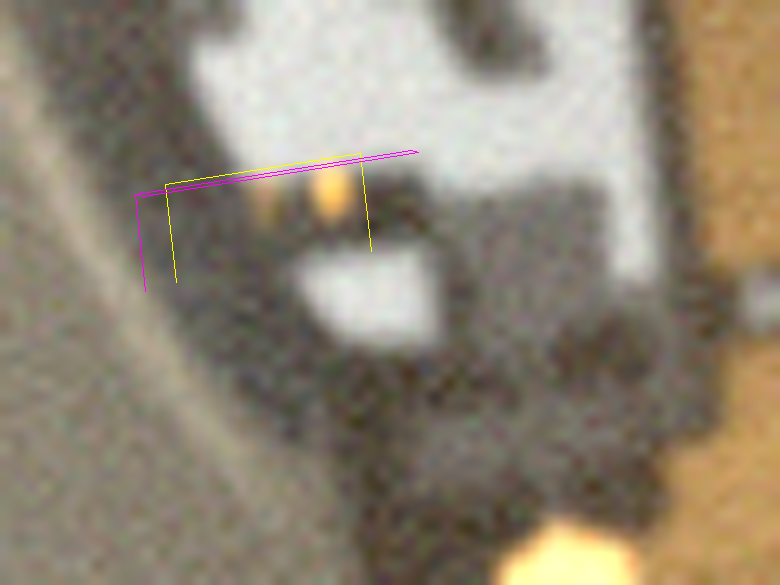

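In the crops the tongue lies within about 1 mm of the channel centre line and 2–3 mm behind the predicted position along x. I'll nudge it sideways and lower it to feel the deck.

Request:
carry_out:
  rows: "0.4 0 -0.03 0.3 0;0.4 0 0 0.2 0;0.4 0 0 0 0;0.4 0 0 0 0"

```text
clock: 17.5
eef_pos: [413.6, 209.4, 75.6]
tcp_rot: [3.142, 0.0, 0.127]
contact_force: [0.4, -0.6, -3.1]
opening: 0.645
```

Request:
carry_out:
  rows: "0.4 0 0 0.05 0;0.4 0 0 0 0;0.4 0 0 0 0"

```text
clock: 17.88
eef_pos: [413.6, 209.4, 74.2]
tcp_rot: [-3.142, -0.0, 0.128]
contact_force: [0.1, 0.5, -2.1]
opening: 0.646
```

Request:
carry_out:
  rows: "0.4 0 0 0.03 0;0.4 0 0 0 0;0.4 0 0 0 0"

```text
clock: 18.25
eef_pos: [413.6, 209.4, 73.3]
tcp_rot: [3.142, 0.0, 0.127]
contact_force: [1.1, 0.2, -2.1]
opening: 0.643
```

Request:
carry_out:
  rows: "0.4 0 0 0.03 0;0.4 0 0 0 0;0.4 0 0 0 0"

```text
clock: 18.62
eef_pos: [413.6, 209.4, 72.4]
tcp_rot: [-3.142, -0.0, 0.127]
contact_force: [0.4, 0.4, -2.5]
opening: 0.649
```

Request:
carry_out:
  rows: "0.4 0 0 0.03 0;0.4 0 0 0 0;0.4 0 0 0 0"

```text
clock: 19.0
eef_pos: [413.6, 209.4, 72.3]
tcp_rot: [-3.142, -0.0, 0.127]
contact_force: [-4.0, -2.6, 13.5]
opening: 0.645
```

Request:
carry_out:
  rows: "0.4 0 0 -0.05 0;0.4 0 0 0 0;0.4 0 0 0 0;0.4 0 0 0 0"

```text
clock: 19.5
eef_pos: [413.5, 209.3, 72.8]
tcp_rot: [3.141, 0.0, 0.127]
contact_force: [0.2, 0.3, -4.0]
opening: 0.642
```

Run:
```python
from h import *
s=r.grab_frame("side");t=r.grab_frame("top");e=r.sense();print(e["eef_pos"],e["tcp_rot"],e["contact_force"])
x,y,z=e["eef_pos"]
P=fr((x-2.5,y-.3,z-34.3),e["tcp_rot"][2]);C=fr((501,219.5,0),.1274)
br=lambda i:np.clip(i.astype(float)*2,0,255).astype(np.uint8)
overlay(br(s),S,packg(P)[2:]+chg(C)[2:],(260,260,345,320),9,"pics/o_s3.png")
overlay(br(t),T,packg(P)[2:]+chg(C)[2:],(130,250,200,310),10,"pics/o_t3.png")
```

```text
[413.534016   209.33113507  72.86889204] [3.14150561e+00 1.83102495e-04 1.27458002e-01] [ 0.0933868   0.26441573 -2.66086571]
```

View pics/o_s3.png

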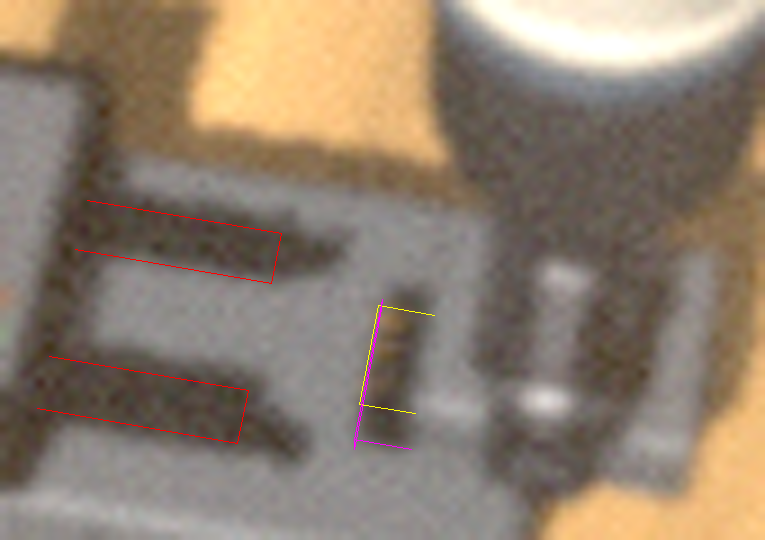

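View pics/o_t3.png

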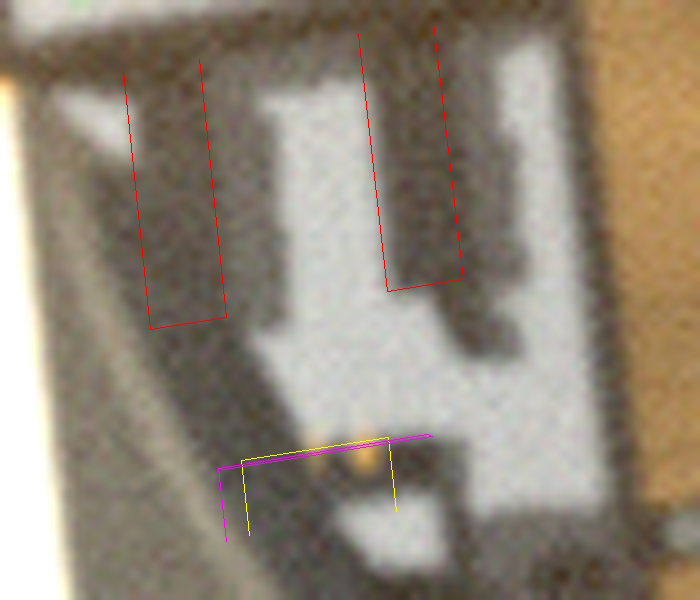

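Request:
carry_out:
  rows: "0.4 0.15 0.02 0 0;0.4 0.2 0 0 0;0.4 0.2 0 0 0;0.4 0.2 0 0 0;0.4 0.1 0 0 0;0.4 0 0 0 0"

```text
clock: 20.35
eef_pos: [439.1, 212.0, 72.9]
tcp_rot: [-3.142, -0.0, 0.127]
contact_force: [-0.0, -0.4, -3.0]
opening: 0.646
```

Request:
carry_out:
  rows: "0.4 0.15 0 0 0;0.4 0.15 0 0 0;0.4 0.1 0 0 0;0.4 0 0 0 0"

```text
clock: 20.85
eef_pos: [451.1, 213.6, 73.0]
tcp_rot: [-3.142, -0.0, 0.127]
contact_force: [-0.6, 0.2, -1.9]
opening: 0.643
```

Request:
carry_out:
  rows: "0.4 0.2 0 0 0;0.4 0.2 0 0 0;0.4 0.2 0 0 0;0.4 0.1 0 0 0;0.4 0 0 0 0"

```text
clock: 21.48
eef_pos: [471.9, 216.2, 72.9]
tcp_rot: [-3.142, -0.0, 0.127]
contact_force: [-1.4, -0.5, -2.8]
opening: 0.642
```

Request:
carry_out:
  rows: "0.4 0.2 0 0 0;0.4 0.2 0 0 0;0.4 0.1 0 0 0;0.4 0 0 0 0"

```text
clock: 21.98
eef_pos: [486.8, 218.1, 73.0]
tcp_rot: [-3.142, -0.0, 0.127]
contact_force: [-0.6, -0.1, -2.6]
opening: 0.644
```

Request:
carry_out:
  rows: "0.4 0.1 0 0 0;0.4 0.1 0 0 0;0.4 0.07 0 0 0;0.4 0 0 0 0;0.4 0 0 0 0"

```text
clock: 22.6
eef_pos: [494.5, 219.1, 72.9]
tcp_rot: [3.142, 0.0, 0.127]
contact_force: [0.0, 0.0, -2.2]
opening: 0.648
```

Request:
carry_out:
  rows: "0.4 0.05 0 0 0;0.4 0 0 0 0;0.4 0 0 0 0"

```text
clock: 22.98
eef_pos: [496.0, 219.3, 73.0]
tcp_rot: [3.142, 0.0, 0.127]
contact_force: [0.2, -0.7, -2.4]
opening: 0.649
```

Request:
carry_out:
  rows: "0.4 0.05 0 0 0;0.4 0 0 0 0;0.4 0 0 0 0"

```text
clock: 23.35
eef_pos: [497.5, 219.5, 73.0]
tcp_rot: [3.142, 0.0, 0.127]
contact_force: [-0.2, -0.9, -2.1]
opening: 0.646
```

Request:
carry_out:
  rows: "0.4 0.05 0 0 0;0.4 0 0 0 0;0.4 0 0 0 0"

```text
clock: 23.72
eef_pos: [498.5, 219.6, 72.8]
tcp_rot: [3.141, 0.001, 0.127]
contact_force: [-3.6, 0.4, -0.9]
opening: 0.647
```

Request:
carry_out:
  rows: "0.4 0.05 0 0 0;0.4 0 0 0 0;0.4 0 0 0 0"

```text
clock: 24.1
eef_pos: [498.6, 219.4, 72.6]
tcp_rot: [3.141, 0.004, 0.127]
contact_force: [-8.9, -0.5, 2.0]
opening: 0.648
```

Request:
carry_out:
  rows: "0.4 0.06 0 0 0;0.4 0 0 0 0;0.4 0 0 0 0"

```text
clock: 24.48
eef_pos: [498.7, 219.5, 72.6]
tcp_rot: [3.141, 0.007, 0.127]
contact_force: [-15.4, -0.1, 8.5]
opening: 0.646
```

Run:
```python
from h import *
s=r.grab_frame("side");t=r.grab_frame("top");e=r.sense();print(e["eef_pos"],e["tcp_rot"],e["contact_force"])
cv2.imwrite("pics/s6.png",cv2.resize(np.clip(s[255:340,235:345].astype(float)*2,0,255).astype(np.uint8),None,fx=7,fy=7,interpolation=2))
cv2.imwrite("pics/t6.png",cv2.resize(np.clip(t[220:320,110:220].astype(float)*2,0,255).astype(np.uint8),None,fx=6,fy=6,interpolation=2))
```

```text
[498.69523171 219.44456343  72.58057402] [3.14052348 0.00718327 0.12753411] [-15.35119701   0.61152295   9.87934212]
```

View pics/s6.png

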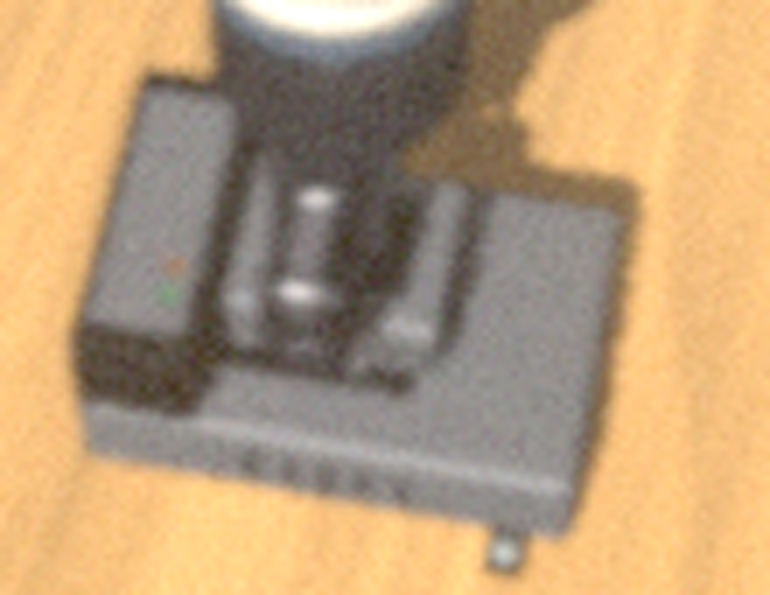

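View pics/t6.png

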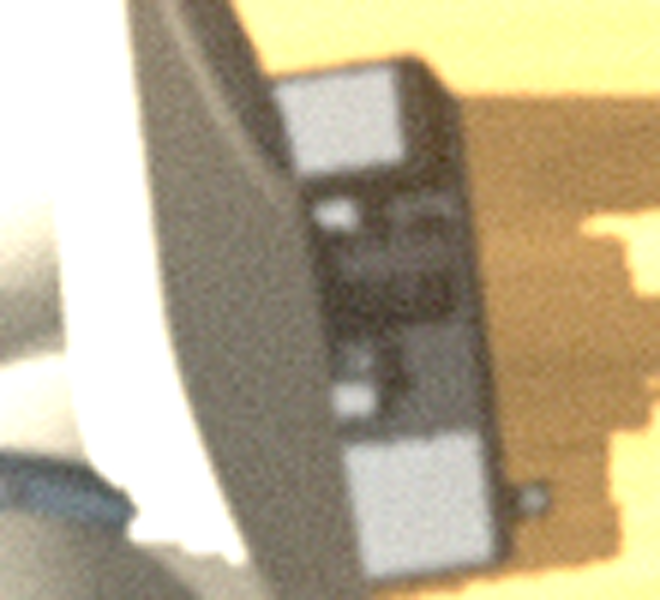

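The force climbs 6 N for 0.1 mm of travel, and the position is within 1 mm of the predicted home, so this is the rigid stop. I'll ease the pack onto the deck and release it.

Request:
carry_out:
  rows: "0.4 0 0 0.02 0;0.4 0 0 0 0;0.4 0 0 0 0"

```text
clock: 24.95
eef_pos: [498.6, 219.4, 72.4]
tcp_rot: [3.141, 0.007, 0.127]
contact_force: [-18.0, -0.6, 13.9]
opening: 0.645
```

Request:
carry_out:
  rows: "1 0 0 0 0;1 0 0 0 0;1 0 0 0 0;1 0 0 0 0"

```text
clock: 25.45
eef_pos: [502.7, 220.2, 72.4]
tcp_rot: [-3.142, -0.0, 0.127]
contact_force: [-0.1, 0.9, 1.3]
opening: 1.001
```

Request:
carry_out:
  rows: "1 0 0 -0.5 0;1 0 0 -0.9 0;1 0 0 -1 0;1 0 0 -1 0;1 0 0.5 -0.5 0;1 0 1 -0.5 0;1 0 1 0 0;1 0 1 0 0;1 0 1 0 0;1 0 1 0 0;1 0 1 0 0;1 0 0.5 0 0"

```text
clock: 26.95
eef_pos: [528.7, 9.9, 204.3]
tcp_rot: [3.141, 0.0, 0.126]
contact_force: [-0.6, 0.6, -0.0]
opening: 0.998
```

Run:
```python
from h import *
s=r.grab_frame("side");t=r.grab_frame("top");e=r.sense();print(e["eef_pos"],e["contact_force"])
cv2.imwrite("pics/s7f.png",s);cv2.imwrite("pics/t7f.png",t)
br=lambda i:np.clip(i.astype(float)*1.6,0,255).astype(np.uint8)
P=fr((498.0,219.1,38),.1274);C=fr((501,219.5,0),.1274)
overlay(br(s),S,packg(P)+chg(C)[:2],(235,255,335,340),6,"pics/s7.png")
overlay(br(t),T,packg(P)+chg(C)[:2],(115,220,215,325),5.5,"pics/t7.png")
cv2.imwrite("pics/t7n.png",cv2.resize(br(t)[220:325,115:215],None,fx=5.5,fy=5.5,interpolation=2))
```

```text
[528.87026513  10.4221656  204.34700526] [-0.29210939  1.00104955 -0.78631253]
```

View pics/s7.png

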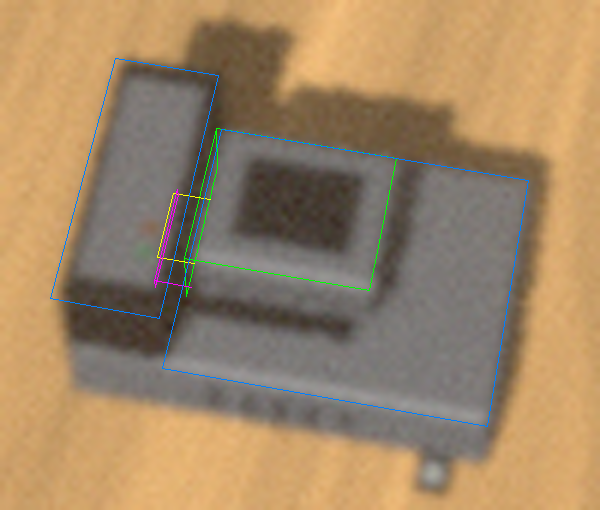

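View pics/t7.png

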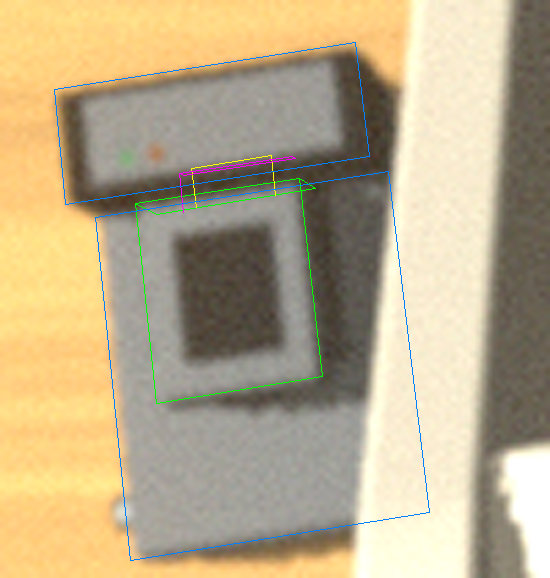

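View pics/t7n.png

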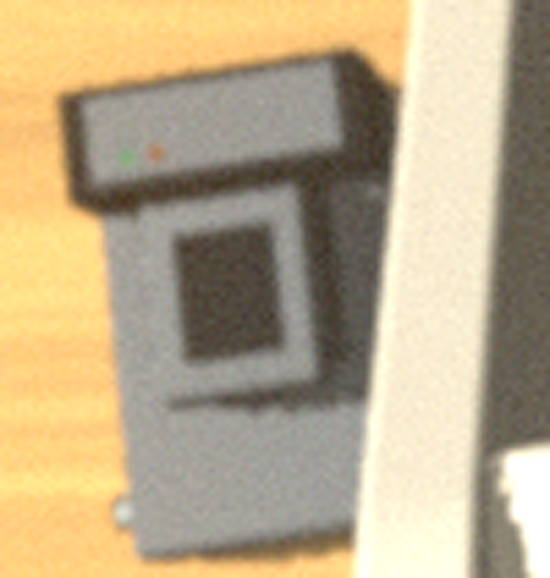

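View pics/t7f.png

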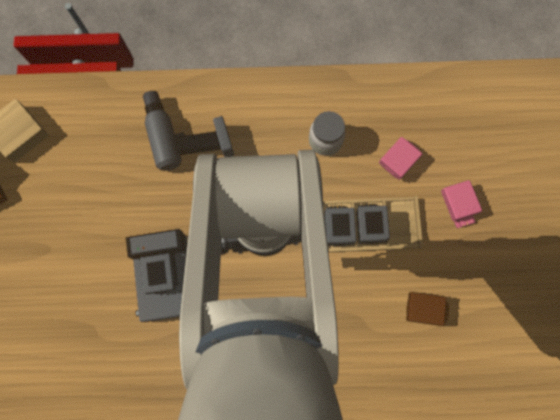

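Run:
```python
from h import *
k=6;o=5/12;c,s_=np.cos(.1274),np.sin(.1274)
res={}
for nm,cam,fn,(x0,y0,x1,y1),bay in(("t",T,"t7f",(142,257,172,292),(152.8,241.46)),("s",S,"s7f",(270,277,302,302),(257.51,284.82))):
    im=cv2.imread(f"pics/{fn}.png")[y0:y1,x0:x1]
    b=cv2.GaussianBlur(cv2.resize(im,None,fx=k,fy=k,interpolation=2),(0,0),3)
    th,m=cv2.threshold(b.max(2),0,255,cv2.THRESH_OTSU+cv2.THRESH_BINARY_INV)
    for q in cv2.findContours(m,0,2)[0]:
        if cv2.contourArea(q)>3000:
            R=cv2.minAreaRect(q);u=np.array(R[0])/k+[x0-o,y0-o];res.setdefault(nm,[]).append(u)
            P=cam.onz(*u,78);d=(P-cam.onz(*bay,76))[:2]
            print(nm,u.round(1),np.round(np.array(R[1])/k,1),round(R[2],1),P.round(1),"rel bay along/lat",round(d@[c,s_],1),round(d@[-s_,c],1))
print([tri(a,b) for a in res["t"] for b in res["s"]])
```

```text
t [156.2 272.8] [24.  18.5] 83.7 [496.9 218.8  78. ] rel bay along/lat -59.9 -0.4
s [284.2 288.7] [20.  13.9] 10.7 [495.9 217.2  78. ] rel bay along/lat -60.1 -0.5
[(array([496.1406602 , 218.28807741,  79.98956892]), np.float64(1.1456172186635052))]
```

Both views show the pack upright and square in the rails. The case label is centred within 0.5 mm laterally, but along x it reads 60 mm behind the bay centre against 58 expected, a 2 mm camera-level difference. I'll test it with a gentle push on the pack's rear face using shut fingers.

Request:
carry_out:
  rows: "0 -0.3 -0.6 0 0;0 -0.3 -0.9 0 0;0 -0.3 -0.9 0 0;0 -0.3 -0.9 0 0;0 -0.3 -0.9 0 0;0 -0.3 -0.9 0 0;0 -0.34 -0.9 0 0;0 0 -0.7 0 0;0 0 -0.33 0.5 0;0 0 0 0.9 0;0 0 0 0.9 0;0 0 0 0 0"

```text
clock: 28.55
eef_pos: [436.3, 212.3, 133.0]
tcp_rot: [3.14, 0.005, 0.128]
contact_force: [0.5, 0.1, 0.8]
opening: 0.001
```

Request:
carry_out:
  rows: "0 0 0 0.7 0;0 0 0 0.6 0;0 0 0 0.4 0;0 0 0 0.2 0;0 0 0 0 0"

```text
clock: 29.18
eef_pos: [438.5, 212.9, 78.4]
tcp_rot: [3.142, 0.0, 0.127]
contact_force: [0.7, 0.1, -0.1]
opening: -0.002
```

Request:
carry_out:
  rows: "0 0.15 0.05 0 0;0 0.15 0 0 0;0 0 0 0 0"

```text
clock: 29.55
eef_pos: [448.4, 212.7, 78.7]
tcp_rot: [-3.141, -0.001, 0.127]
contact_force: [0.5, 0.5, -0.1]
opening: 0.0
```

Request:
carry_out:
  rows: "0 0.07 0 0 0;0 0.07 0 0 0;0 0 0 0 0"

```text
clock: 29.92
eef_pos: [452.0, 213.1, 78.4]
tcp_rot: [-3.142, -0.0, 0.127]
contact_force: [-0.4, -0.4, 0.0]
opening: 0.005
```

Request:
carry_out:
  rows: "0 0.03 0 0 0;0 0 0 0 0;0 0 0 0 0"

```text
clock: 30.3
eef_pos: [452.6, 213.2, 78.4]
tcp_rot: [3.142, 0.0, 0.127]
contact_force: [0.4, 0.2, -0.3]
opening: -0.005
```

Request:
carry_out:
  rows: "0 0.03 0 0 0;0 0 0 0 0;0 0 0 0 0"

```text
clock: 30.68
eef_pos: [453.6, 213.3, 78.4]
tcp_rot: [-3.142, -0.0, 0.127]
contact_force: [0.7, -0.3, -0.7]
opening: -0.0
```

Request:
carry_out:
  rows: "0 0.03 0 0 0;0 0 0 0 0;0 0 0 0 0"

```text
clock: 31.05
eef_pos: [453.7, 213.2, 78.2]
tcp_rot: [3.141, 0.002, 0.127]
contact_force: [-5.7, -0.4, 3.3]
opening: -0.001
```

Request:
carry_out:
  rows: "0 0.05 0 0 0;0 0 0 0 0;0 0 0 0 0"

```text
clock: 31.42
eef_pos: [453.8, 213.0, 78.0]
tcp_rot: [3.141, 0.004, 0.127]
contact_force: [-10.5, 0.3, 6.9]
opening: -0.003
```

It takes 10.5 N with almost no motion, so the pack is against the stop. The rear face at about 464.6 mm puts the pack's centre at its home position. I'll back off and rise.

Request:
carry_out:
  rows: "0 -0.2 0 0 0;0 -0.3 0 0 0;0 0 0 -0.6 0;0 0 0 -1 0;0 0 0 -1 0;0 0 0.5 -1 0;0 0 1 -1 0;0 0 1 0 0;0 0 1 0 0;0 0 1 0 0;0 0 1 0 0;0 0 1 0 0"

```text
clock: 32.92
eef_pos: [465.9, 17.3, 216.4]
tcp_rot: [3.141, -0.001, 0.127]
contact_force: [-0.4, 0.0, -0.3]
opening: 0.0
```

Request:
carry_out:
  rows: "0 0 0.8 0 0;0 0 0.5 0 0;0 0 0 0 0;0 0 0 0 0"

```text
clock: 33.42
eef_pos: [470.7, -19.9, 216.3]
tcp_rot: [-3.141, 0.0, 0.127]
contact_force: [-0.2, 0.1, -0.1]
opening: 0.001
```

Run:
```python
from h import *
s=r.grab_frame("side");t=r.grab_frame("top");e=r.sense();print(e["clock"],e["eef_pos"],e["contact_force"])
cv2.imwrite("pics/s8.png",s);cv2.imwrite("pics/t8.png",t)
cv2.imwrite("pics/s8c.png",cv2.resize(s[200:340,120:340],None,fx=3.5,fy=3.5,interpolation=2))
```

```text
33.525 [470.74276357 -19.7290401  216.35558963] [0.25880626 0.17786188 0.97128931]
```

View pics/s8.png

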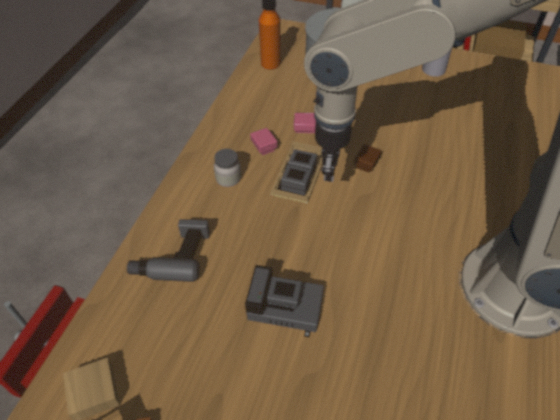

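View pics/t8.png

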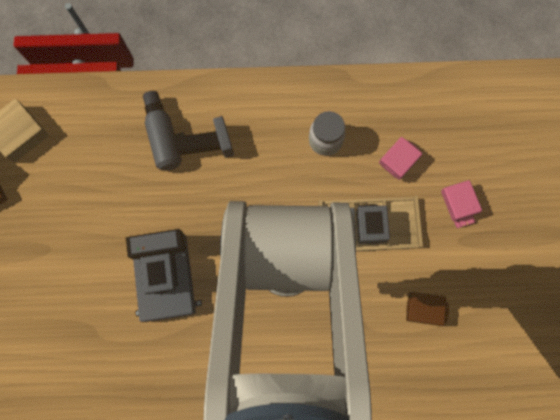

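The side view shows the slim pack on the charger at (285,292) and both tall packs in the tray at (300,170). The tub (227,167) and drill (175,255) have not moved, and the gripper is clear of everything.

```bash
python3 -c "
from rig import r
print(r.sign_off())"
```

```text
the job is handed in; nothing more can be done
None
```

The slim pack is on the charger, up against the stop and released, and I handed the job in at about 33.5 s of the 59 s allowed.

I lifted it out of the tray by its ends and stood it on the clear bench in line with the charger. Then I took it again by its sides and slid it tongue first along the rails.

**At the stop:** the force rose from 9 to 15 N over 0.1 mm of travel, with the pack within about 1 mm of its calculated home position. After letting go, I pushed gently on its rear face with shut fingers. It held 10.5 N while moving about 0.2 mm, and the contact point agrees with the pack being home.

**Last pictures:** the pack is upright and square in the rails, about 0.5 mm off the charger's centre line. The tall packs, tub and drill are where they were, and the gripper is clear of everything.

**What disagreed:** the cameras put the pack about 2 mm farther from the bay than expected (60 mm against 58). I put this down to camera calibration, which is good to about 2 mm, because both force checks showed it against the rigid stop.

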